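# Key the display turntable's platter onto its drive pin

## Robot

A 6-joint arm with a two-finger parallel gripper is mounted at the origin on a cart in front of the work surface, level with it; the furniture and walls round the work are solid. World frame = base frame: x ahead of the robot, y to its left, z up, the work surface at z = 0. Lengths are in m, angles in rad, forces in N, time in s.
With the tool pointing down it reaches from about 0.25 to 0.775 m from the base axis. Payload 4 kg.
Tool frame: the origin (TCP) lies on the centre line of the jaws, within the pads' length; the fingertips stand 25 mm ahead of it and the grasp point (between the pads) lies 6 mm ahead of it; z points along the fingers, y is the line along which they close (so a half turn about z gives the same grasp; the last joint's range is limited). The gripper opens to 94 mm and grips with 3 to 60 N. Pads are 16 mm wide; open, the fingers measure 119 mm over their backs; the gripper's body (75 mm by 177 mm) begins 78 mm behind the grasp point.
Start: joints at [-1.242, 0.087, 1.371, -0, 1.684, -0.103], TCP at [0.23, -0.5, 0.231] pointing down, gripper open.
Joint ranges: [-3.1, 3.1], [-0.76, 2.03], [0.27, 2.55], [-1.08, 4.22], [0.17, 2.65], [-2.57, 2.57]. Speed limits (rad/s): [2.79, 2.79, 3.14, 3.14, 3.14, 3.14].

## Interface

Orientations are given as [roll, pitch, yaw] about the fixed x, y, z axes, in that order (R = Rz(yaw) Ry(pitch) Rx(roll)).
In Python, from bench import robot, imaging gives the robot as it stands. The module is installed in compiled form; this text tells all that it offers.
- The arm moves only by the tool drive_tool, never from a script. Its argument "series" is a list of rows, each a list of 3 entries, a list of its own where there are three numbers: the finger opening in m, from 0 to 0.094, then the shift along the tool's x, y, z in m, then the turn, a rotation vector about the tool's x, y, z in rad. A call has 1 to 5 rows; each row is the pose to reach, as a shift and turn from the pose commanded when the call began, along the tool's axes at that moment; what a row does not reach only later rows make up. A row lasts 1/8 s, in which the tool goes at most 62.5 mm and 10.7 degrees, less where a joint would pass 70% of its speed; a pose out of reach is approached as far as the arm can. A call with a gripper value outside its range is refused whole. The fingers move at their own pace and stop on an object; the grip force is fixed at half the most. Time passes only in rows, so rows that repeat a pose let the fingers close. It gives the time, the measured TCP pose, the force, the opening and the grip force at its end, in the units of the state.
- robot.get_obs(): the state, without advancing time (a new reading comes with each control period).
- imaging.snapshot(name): name is "scene" or "top" or "wrist"; returns the picture (420x560x3 uint8, red, green, blue); there is no depth.
- imaging.get_calibration(name): a dict with "intrinsics" (3x3 intrinsics, pixels), "position" and "rotation" of the camera in the world. Camera axes: x right, y up, looking along -z (the intrinsics and any distortion apply to the point x, -y, -z); pixel columns grow to the right and rows downward; lengths in m; the calibration is good to about 2 mm. A picture is of the moment at which its call begins: read the wrist's pose just before it. get_calibration takes no time and is no camera call; for the wrist camera it gives the pose at the moment of the call.
- robot.close_job(): hands the job in; it is judged then, once.
The state is a dict: "time": time; "joint_positions": joint angles; "qvel": joint speeds; "joint_torque": joint torques, N m; "tool_pos": TCP position; "ee_rot": TCP orientation; "wrist_force": force on the tool from outside, world axes, zero at the start; "wrist_torque": the same for the moment, N m; "width": finger opening in m; "finger_force": force on a finger pad.
Only numpy, scipy, OpenCV 4.12 (cv2) and the standard library are available. Lean on these libraries where they do the work, as an engineer would, in place of code of your own. Each camera call takes 0.05 s, during which the arm holds its last target. There are 200 camera calls.

## Task

The platter of the little display turntable on the riser is not engaged with its drive. With the fingertips alone, push the platter's post gently round until the notch in its rim stands over the drive pin, then press the platter down until it is fully seated on the pin, and leave it there. Do not grip or lift the platter, and leave the eraser, the carton and the sharpener beside it where they are.

Things in the scene. Friction and masses are not known exactly. Their poses are not given: they have to be found in the camera images.
- turntable: fixed turntable base on the wooden riser: black round drum 114 mm across and 20 mm high; origin at the centre of its underside (which is the riser's top), z up along the turning axis, x axis along the drive pin, outward. The base does not move
- pin (a point): point on the drive pin's axis, 37 mm from the turning axis. The pin is a plain steel rod, 7 mm thick, lying radially on the base's top from 34 to 56 mm from the turning axis, its top 27 mm above the base's underside; its outer 12 mm show on the base beyond the platter's rim
- notch (a point): point in the middle of the platter's notch, 37 mm from the turning axis, half-way up the platter's thickness. The platter is a bare metal disc 88 mm across and 11 mm thick; its only notch is a U cut in the rim, 13 mm wide, from 31 mm radius outward. The platter can drop only when notch lies over pin within about 2.5 mm (about 0.07 rad of turn); elsewhere the pin under its rim stops it
- post_top (a point): top centre of the platter's only post: an upright round black post 12 mm thick that stands 16 mm above the platter's top, 31 mm from the turning axis, exactly opposite the notch. Push it sideways to turn the platter (about 1.5 N)
- platter_top (a point): centre of the platter's flat top, on the turning axis: 39 mm above the base's underside when the platter is raised, 32 mm when it is seated; the top is flat and free apart from the post
- platter (a joint): turn of the platter, rad, counterclockwise from above, without stops; 0 and every full turn: notch over the pin. It stays where it is left (friction)
- platter_drop (a joint): drop of the platter along the axis, m: 0 raised (as at the start), 0.007 fully seated. It does not fall by itself: it needs about 3 to 5 N downward, moves slowly under that, and stays where it is left. Negative values mean lifted
- low_riser: fixed plywood display riser, 170 mm (x) by 290 mm (y), top 75 mm above the counter; origin on the counter under its centre
- eraser: bystander: sleeved eraser 23 x 58 x 13 mm lying on the riser; origin at the centre of its underside
- carton: bystander: small green carton of paper clips 42 x 58 x 20 mm on the riser; origin at the centre of its underside
- sharpener: bystander: small pencil sharpener 17 x 26 x 11 mm on the riser; origin at the centre of its underside

How it is judged:
By the outcome, as a careful person would: the job done as asked, in the order asked, and still so for the second after the job is handed in, with the robot touching nothing.
It also fails if it takes over 48 s, if anything falls off the work surface, if the arm or the gripper's body presses on something with over 40 N, if the wrist force passes 120 N, or if a joint passes its speed limit or range.

## Working session

There is one attempt and no reset: what is moved stays moved. The work goes in short steps, Python scripts to look and compute and a tool call to move; the robot and the scene stay as the last step left them, time stands still between calls to the robot, and variables do not carry over. Pictures are saved under pics/ and viewed, at most 10 in all, crops included, and the job is handed in when it is done.

Besides the shell and the picture viewer there is one more tool, called after "Call:" as name(argument=value, ...), one argument or row to a line, values as JSON. drive_tool: Moves the arm, as the interface text tells. Its arguments: {"type":"object","properties":{"series":{"type":"array"}},"required":["series"]}

```bash
mkdir -p pics
python3 - <<'E'
from bench import robot, imaging
import cv2
for n in("scene","top"):
    im=imaging.snapshot(n); cv2.imwrite(f"pics/{n}0.png",im[:,:,::-1]); c=imaging.get_calibration(n); print(n,c)
o=robot.get_obs(); print(o["time"],o["tool_pos"],o["ee_rot"],o["wrist_force"],o["width"])
E
```

```text
scene {'intrinsics': array([[459.43617362,   0.        , 278.14422198],
       [  0.        , 459.43617362, 213.46619363],
       [  0.        ,   0.        ,   1.        ]]), 'position': array([-0.03814788,  0.75555048,  0.67866706]), 'rotation': array([ 0.79266418, -0.01593748, -2.35863813])}
top {'intrinsics': array([[493.72067738,   0.        , 282.71375069],
       [  0.        , 493.72067738, 218.41226791],
       [  0.        ,   0.        ,   1.        ]]), 'position': array([0.23548192, 0.32310714, 0.93239476]), 'rotation': array([ 0.18311061, -0.03138607, -1.58554588])}
0.1 [ 0.23002266 -0.49910836  0.22940582] [-3.13958357e+00 -1.89555703e-04  4.31747670e-01] [ 0.04675834  0.16019253 -0.42749361] 0.09391268586380354
```

View pics/top0.png

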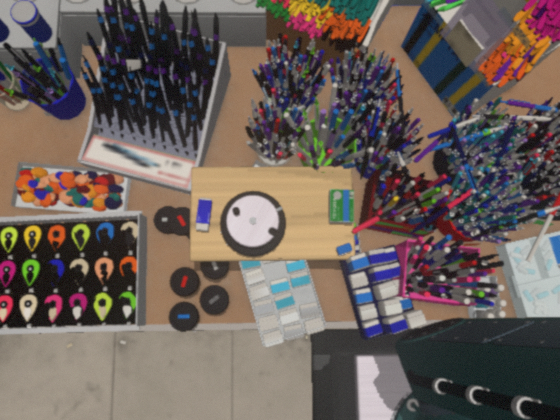

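View pics/scene0.png

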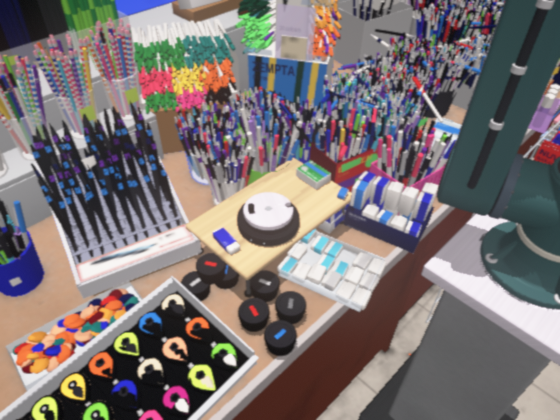

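```bash
cat > h.py <<'E'
import numpy as np, cv2
from scipy.spatial.transform import Rotation as R
def ray(c,uv):
    d=np.linalg.inv(c["intrinsics"])@np.array([uv[0],uv[1],1.]); return R.from_euler('xyz',c["rotation"]).as_matrix()@(d*[1,-1,-1])
def onz(c,uv,z):
    d=ray(c,uv); p=c["position"]; return p+d*(z-p[2])/d[2]
def proj(c,P):
    q=R.from_euler('xyz',c["rotation"]).as_matrix().T@(np.asarray(P)-c["position"]); q=c["intrinsics"]@(q*[1,-1,-1]); return q[:2]/q[2]
E
python3 - <<'E'
from h import *
from bench import imaging
c=imaging.get_calibration("top"); s=imaging.get_calibration("scene")
a=cv2.imread("pics/top0.png"); b=cv2.imread("pics/scene0.png")
A=cv2.resize(a[180:265,205:300],None,fx=6,fy=6,interpolation=cv2.INTER_CUBIC)[:, :570]
B=cv2.resize(b[180:255,225:310],None,fx=6,fy=6,interpolation=cv2.INTER_CUBIC)
cv2.imwrite("pics/c1.png",A); cv2.imwrite("pics/c2.png",B)
g=cv2.cvtColor(a,cv2.COLOR_BGR2GRAY); hsv=cv2.cvtColor(a,cv2.COLOR_BGR2HSV)
m=np.zeros_like(g); m[182:262,212:292]=((hsv[...,1]<70)&(g>120))[182:262,212:292]
m2=np.zeros_like(g); m2[182:262,212:292]=(g<70)[182:262,212:292]
for nm,M,z in(("platter",m,.114),("drum",m2,.095)):
    k=max(cv2.findContours(M*1,cv2.RETR_EXTERNAL,cv2.CHAIN_APPROX_NONE)[0],key=cv2.contourArea)
    e=cv2.fitEllipse(cv2.convexHull(k)); print(nm,e,onz(c,e[0],z))
for uv in((191,168),(352,168),(354,257),(191,260)): print(onz(c,uv,.075))
E
```

```text
platter ((253.66114807128906, 219.87001037597656), (50.703433990478516, 57.2338981628418), 67.9835433959961) [0.38465855 0.34412081 0.114     ]
drum ((252.62094116210938, 223.5150604248047), (63.103878021240234, 63.66709899902344), 179.5543670654297) [0.38176866 0.34642021 0.095     ]
[0.48716466 0.45675989 0.075     ]
[0.48555375 0.1670604  0.075     ]
[0.32414815 0.17007001 0.075     ]
[0.32218954 0.45364373 0.075     ]
```

View pics/c1.png

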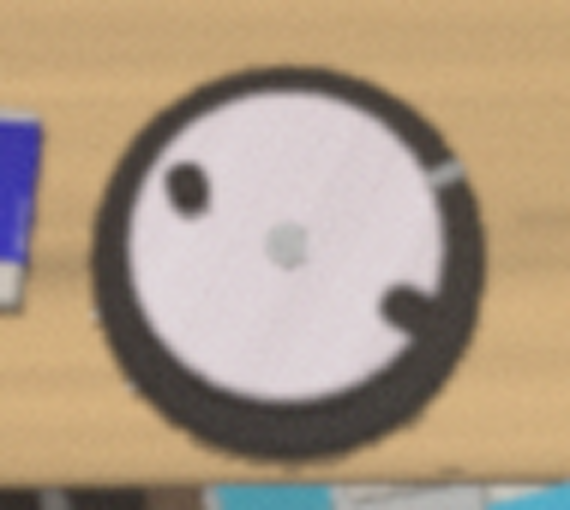

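View pics/c2.png

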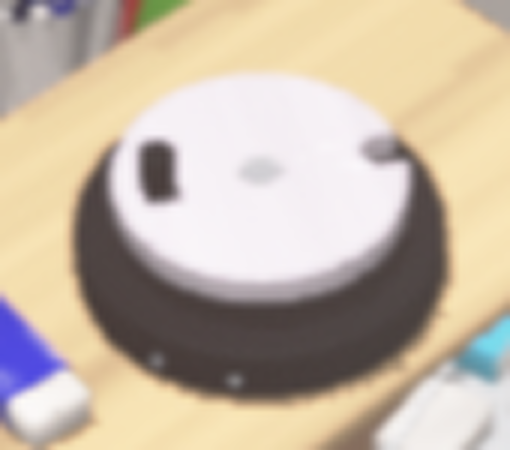

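Run:
```python
from h import *
from bench import imaging
c=imaging.get_calibration("top"); s=imaging.get_calibration("scene")
f=lambda x,y:((x-2.5)/6+205,(y-2.5)/6+180)
g=lambda x,y:((x-2.5)/6+225,(y-2.5)/6+180)
ctr=onz(c,f(286,246),.1145); ctr2=onz(s,g(261,170),.1145); print("ctr",ctr,ctr2)
a=cv2.imread("pics/top0.png"); hs=cv2.cvtColor(a,cv2.COLOR_BGR2HSV); gg=a.min(2)
# drum outer bottom circle & platter top circle by contour points cast to plane
m=np.zeros(gg.shape,np.uint8); m[182:262,222:282]=((hs[...,1]<70)&(gg>110))[182:262,222:282]
k=max(cv2.findContours(m,0,1)[0],key=cv2.contourArea); h=cv2.convexHull(k)[:,0]
P=np.array([onz(c,q,.114)[:2]*1000 for q in h.astype(float)],np.float32); print("platter circ",cv2.minEnclosingCircle(P))
for nm,uv,z in(("posttop",(183,181),.130),("postbase",(194,202),.114),("notch in",(388,300),.110),("notch out",(425,328),.114),("pin mid",(446,173),.102)):
    d=(onz(c,f(*uv),z)-ctr)[:2]; print(nm,d*1000,np.hypot(*d)*1000,np.degrees(np.arctan2(d[1],d[0])))
d=(onz(s,g(157,147),.130)-ctr2)[:2]; print("scene post",d*1000,np.hypot(*d)*1000,np.degrees(np.arctan2(d[1],d[0])))
```

```text
ctr [0.38337008 0.34648158 0.1145    ] [0.38160194 0.34625066 0.1145    ]
platter circ ((386.1424255371094, 342.3753356933594), 48.96776580810547)
posttop [15.6620164  27.84259675] 31.945405796458243 60.6413777366553
postbase [12.88031372 25.76627755] 28.80631077202882 63.43997463129271
notch in [-14.86862119 -28.44160827] 32.093628297954936 -117.59953756745206
notch out [-23.53554849 -38.66979846] 45.26892262210936 -121.32589304002408
pin mid [ 23.07739454 -45.44560343] 50.969294780393625 -63.078422379215894
scene post [16.29760158 26.11199268] 30.78064292826022 58.02996509921933
```

Call:
drive_tool(
  series=[
    [0, [0.02, 0, -0.06], [0, 0, 0]],
    [0, [0.05, -0.03, -0.1], [0, 0, 0]],
    [0, [0.07, -0.08, -0.12], [0, 0, 0]],
    [0, [0.07, -0.14, -0.12], [0, 0, 0]],
    [0, [0.07, -0.2, -0.12], [0, 0, 0]],
  ],
)

```text
time: 0.72
tool_pos: [0.2095, -0.2868, 0.3503]
ee_rot: [-3.142, 0.0, 0.432]
wrist_force: [-0.1, 0.2, 0.7]
width: 0.0473
finger_force: 0.0
```

Call:
drive_tool(
  series=[
    [0, [0.01, -0.06, 0], [0, 0, 0]],
    [0, [0.02, -0.12, 0], [0, 0, 0]],
    [0, [0.03, -0.18, 0], [0, 0, 0]],
    [0, [0.04, -0.24, 0], [0, 0, 0]],
    [0, [0.05, -0.3, 0], [0, 0, 0]],
  ],
)

```text
time: 1.35
tool_pos: [0.1603, -0.016, 0.3592]
ee_rot: [-3.13, 0.019, 0.429]
wrist_force: [1.3, -0.6, 0.1]
width: 0.0006
finger_force: 0.0
```

Call:
drive_tool(
  series=[
    [0, [0.01, -0.06, 0], [0, 0, 0]],
    [0, [0.02, -0.12, 0], [0, 0, 0]],
    [0, [0.03, -0.18, 0], [0, 0, 0]],
    [0, [0.04, -0.24, 0], [0, 0, 0]],
    [0, [0.05, -0.3, 0], [0, 0, 0]],
  ],
)

```text
time: 1.98
tool_pos: [0.1087, 0.194, 0.3623]
ee_rot: [-3.131, 0.016, 0.431]
wrist_force: [1.1, 0.5, -0.5]
width: 0.0005
finger_force: 0.0
```

Call:
drive_tool(
  series=[
    [0, [0.06, -0.01, 0], [0, 0, 0.1]],
    [0, [0.12, -0.015, 0], [0, 0, 0.2]],
    [0, [0.18, -0.02, 0], [0, 0, 0.3]],
    [0, [0.24, -0.025, 0], [0, 0, 0.432]],
    [0, [0.28, -0.03, 0], [0, 0, 0.432]],
  ],
)

```text
time: 2.6
tool_pos: [0.3532, 0.3382, 0.356]
ee_rot: [-3.142, 0.022, -0.001]
wrist_force: [0.0, -0.3, -0.5]
width: 0.0003
finger_force: 0.0
```

Call:
drive_tool(
  series=[
    [0, [0, 0, 0], [0, 0, 0]],
  ],
)

```text
time: 2.72
tool_pos: [0.353, 0.3379, 0.3547]
ee_rot: [3.14, 0.025, -0.001]
wrist_force: [-0.2, -0.7, -0.5]
width: 0.0006
finger_force: 0.0
```

Call:
drive_tool(
  series=[
    [0, [0.03, -0.015, 0], [0, 0.025, 0]],
    [0, [0.05, -0.03, 0.02], [0, 0.025, 0]],
    [0, [0.072, -0.037, 0.06], [0, 0.025, 0]],
    [0, [0.072, -0.037, 0.11], [0, 0.025, 0]],
    [0, [0.072, -0.037, 0.11], [0, 0.025, 0]],
  ],
)

```text
time: 3.35
tool_pos: [0.4178, 0.3723, 0.2405]
ee_rot: [3.136, 0.006, 0.0]
wrist_force: [1.3, -0.9, -0.1]
width: 0.0006
finger_force: 0.0
```

Run:
```python
from bench import robot, imaging
import cv2, numpy as np
o=robot.get_obs(); print(o["time"],o["tool_pos"],o["ee_rot"],o["wrist_force"])
ims=[imaging.snapshot(n) for n in("wrist","scene")]
c=imaging.get_calibration("wrist"); print(c)
cv2.imwrite("pics/w1.png",ims[0][:,:,::-1]); cv2.imwrite("pics/s1.png",ims[1][:,:,::-1])
```

```text
3.35 [0.41780571 0.37226395 0.24054938] [3.13591461e+00 5.86735210e-03 6.04318464e-05] [ 1.29447493 -0.91948968 -0.08802045]
{'intrinsics': array([[344.02023425,   0.        , 274.44315121],
       [  0.        , 344.02023425, 205.9297352 ],
       [  0.        ,   0.        ,   1.        ]]), 'position': array([0.48822401, 0.37404663, 0.40267506]), 'rotation': array([-0.23054481,  0.00284713, -1.57064757])}
```

View pics/w1.png

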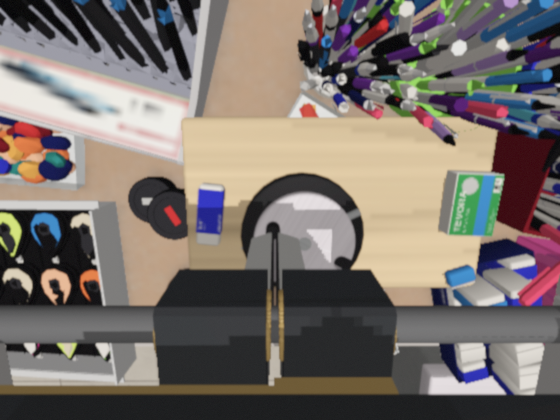

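The wrist view shows the post at (273,228), just beyond the fingertips, the pin at (353,214), the notch at (343,263) and the carton, eraser and sharpener clear of the path.

Run:
```python
from h import *
from bench import imaging
c=imaging.get_calibration("wrist")
a=cv2.imread("pics/w1.png"); hs=cv2.cvtColor(a,cv2.COLOR_BGR2HSV)
# drum: wood/dark boundary, upper arc, cast on drum top plane
pts=[]
for u in list(range(248,300,2))+list(range(304,352,2)):
    col=a[140:230,u].max(1).astype(int); i=np.argmax(col<110); pts.append((u,140+i))
P=np.array([onz(c,p,.095)[:2] for p in pts])*1000
A=np.c_[2*P,np.ones(len(P))]; x=np.linalg.lstsq(A,(P**2).sum(1),rcond=None)[0]
r=np.sqrt(x[2]+x[0]**2+x[1]**2); print("drum",x[:2],r, np.std(np.hypot(*(P-x[:2]).T)))
C=x[:2]
# platter white upper arc on z .114
Q=[]
for u in range(266,346,2):
    col=a[175:260,u].min(1).astype(int); i=np.argmax(col>120); Q.append((u,175+i))
Q=np.array([onz(c,p,.114)[:2] for p in Q])*1000
A=np.c_[2*Q,np.ones(len(Q))]; y=np.linalg.lstsq(A,(Q**2).sum(1),rcond=None)[0]
print("platter",y[:2],np.sqrt(y[2]+y[0]**2+y[1]**2),np.std(np.hypot(*(Q-y[:2]).T)))
cv2.imwrite("pics/w1c.png",cv2.resize(a[170:275,240:365],None,fx=6,fy=5.7,interpolation=cv2.INTER_CUBIC))
for n,uv,z in(("pin",(353,214),.102),("posttop",(273,228),.130),("notch",(340,263),.11),("hub",(308,240),.114)):
    p=onz(c,uv,z)[:2]*1000;d=p-C; print(n,p,np.hypot(*d),np.degrees(np.arctan2(d[1],d[0])))
```

```text
drum [390.71668519 350.23663121] 55.25102900129917 0.25528198702258653
platter [456.4956271  350.08797512] 26.85999565997169 3.933988529937483
pin [410.22936555 304.02268176] 50.1644676963085 -67.10931794570946
posttop [405.48146537 376.00359726] 29.697395053859967 60.18677453522979
notch [366.30393089 315.28659173] 42.632004788633985 -124.93446638877259
hub [389.61738926 345.25035986] 5.106011510619214 -102.4328024604617
```

View pics/w1c.png

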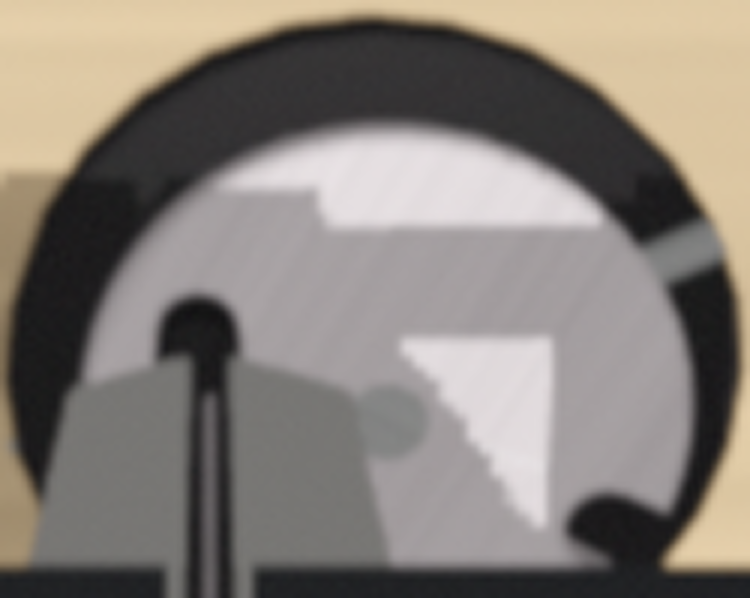

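Call:
drive_tool(
  series=[
    [0, [0.003, 0, 0.03], [0, 0, 0]],
    [0, [0.003, 0, 0.06], [0, 0, 0]],
    [0, [0.003, 0, 0.075], [0, 0, 0]],
    [0, [0.003, 0, 0.075], [0, 0, 0]],
    [0, [0.003, 0, 0.075], [0, 0, 0]],
  ],
)

```text
time: 4.08
tool_pos: [0.4255, 0.3754, 0.174]
ee_rot: [-3.137, -0.008, -0.0]
wrist_force: [-0.6, 0.4, 0.4]
width: 0.0001
finger_force: 0.0
```

Run:
```python
from h import *
from bench import imaging
c=imaging.get_calibration("wrist")
c={**c,'position':np.array([0.48822401, 0.37404663, 0.40267506]),'rotation':np.array([-0.23054481,  0.00284713, -1.57064757])}
f=lambda x,y:((x-2.5)/6+240,(y-2.35)/5.7+170)
C=onz(c,f(390,422),.114)[:2]*1000;print(C)
for n,uv,z in(("pin",(683,248),.102),("posttop",(198,335),.130),("notch",(600,525),.11)):
    p=onz(c,f(*uv),z)[:2]*1000;d=p-C; print(n,p,np.hypot(*d),np.degrees(np.arctan2(d[1],d[0])))
```

```text
[386.24448862 348.19577628]
pin [411.07100226 303.69128136] 50.960826599173195 -60.84535003953197
posttop [405.1710003  376.34836696] 33.923166211985844 56.08772537784724
notch [367.57164809 315.72005947] 37.46127542119665 -119.89797816608782
```

Call:
drive_tool(
  series=[
    [0, [0, 0, 0.015], [0, 0, 0]],
    [0, [0, 0, 0.025], [0, 0, 0]],
    [0, [0, 0, 0.029], [0, 0, 0]],
    [0, [0, 0, 0.029], [0, 0, 0]],
  ],
)

```text
time: 4.58
tool_pos: [0.4244, 0.3745, 0.1417]
ee_rot: [-3.14, -0.004, -0.0]
wrist_force: [-0.3, -0.4, 0.0]
width: 0.0006
finger_force: 0.0
```

Call:
drive_tool(
  series=[
    [0, [-0.004, 0, 0], [0, 0, 0]],
    [0, [-0.008, 0, 0], [0, 0, 0]],
    [0, [-0.012, 0, 0], [0, 0, 0]],
    [0, [-0.015, 0, 0], [0, 0, 0]],
    [0, [-0.018, 0, 0], [0, 0, 0]],
  ],
)

```text
time: 5.2
tool_pos: [0.4072, 0.3752, 0.1431]
ee_rot: [-3.138, -0.007, -0.0]
wrist_force: [2.8, 2.6, 0.7]
width: 0.0004
finger_force: 1.6
```

Call:
drive_tool(
  series=[
    [0, [-0.003, 0, 0], [0, 0, 0]],
    [0, [-0.006, 0, 0], [0, 0, 0]],
    [0, [-0.009, 0, 0], [0, 0, 0]],
    [0, [-0.012, 0, 0], [0, 0, 0]],
    [0, [-0.014, 0, 0], [0, 0, 0]],
  ],
)

```text
time: 5.82
tool_pos: [0.3922, 0.3743, 0.1421]
ee_rot: [-3.141, -0.004, -0.0]
wrist_force: [0.4, 1.3, 0.7]
width: 0.0002
finger_force: 0.7
```

Run:
```python
from bench import robot, imaging
import cv2, numpy as np
W=imaging.snapshot("wrist");S=imaging.snapshot("scene");T=imaging.snapshot("top")
o=robot.get_obs(); print(o["time"],o["tool_pos"],o["wrist_force"])
c=imaging.get_calibration("wrist"); np.save("wcal.npy",c,allow_pickle=True);print(c["position"],c["rotation"])
for n,i in(("w2",W),("s2",S),("t2",T)): cv2.imwrite(f"pics/{n}.png",i[:,:,::-1])
q=[cv2.resize(i,None,fx=s,fy=s,interpolation=cv2.INTER_CUBIC) for i,s in((W[150:290,220:370],4),)]
cv2.imwrite("pics/m2.png",q[0][:,:,::-1])
```

```text
5.975 [0.39210171 0.37422512 0.14194192] [0.16669307 0.73908398 0.27669601]
[0.45982973 0.37410654 0.29610361] [-2.33406051e-01  5.21705955e-04 -1.57085548e+00]
```

View pics/m2.png

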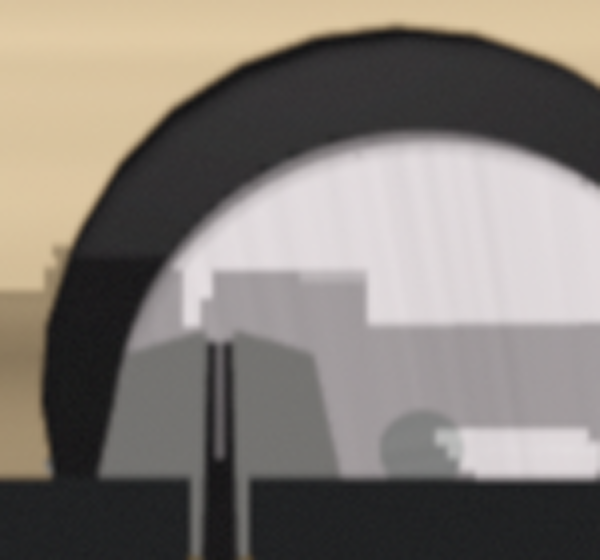

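Call:
drive_tool(
  series=[
    [0, [-0.003, 0, 0], [0, 0, 0]],
    [0, [-0.006, 0, 0], [0, 0, 0]],
    [0, [-0.006, 0, 0], [0, 0, 0]],
    [0, [0.01, 0, 0], [0, 0, 0]],
    [0, [0.03, 0, -0.01], [0, 0, 0]],
  ],
)

```text
time: 6.6
tool_pos: [0.4227, 0.3746, 0.1516]
ee_rot: [-3.14, -0.003, 0.0]
wrist_force: [0.4, 0.7, 0.6]
width: 0.0008
finger_force: 0.0
```

Call:
drive_tool(
  series=[
    [0, [0.01, 0, -0.04], [0, 0, 0]],
    [0, [0.01, 0, -0.08], [0, 0, 0]],
    [0, [0.01, 0, -0.08], [0, 0, 0]],
    [0, [0.01, 0, -0.08], [0, 0, 0]],
  ],
)

```text
time: 7.1
tool_pos: [0.4323, 0.3743, 0.2313]
ee_rot: [-3.14, -0.003, -0.0]
wrist_force: [-0.1, 0.8, -1.0]
width: 0.0001
finger_force: 0.0
```

```bash
cat > look.py <<'E'
import sys
from bench import robot, imaging
import cv2, numpy as np
k=sys.argv[1]
W=imaging.snapshot("wrist");S=imaging.snapshot("scene")
o=robot.get_obs(); print(o["time"],o["tool_pos"],o["wrist_force"])
c=imaging.get_calibration("wrist"); np.save(f"wcal{k}.npy",c,allow_pickle=True)
for n,i in(("w",W),("s",S)): cv2.imwrite(f"pics/{n}{k}.png",i[:,:,::-1])
y0,y1,x0,x1=map(int,sys.argv[2:6])
cv2.imwrite(f"pics/m{k}.png",cv2.resize(W[y0:y1,x0:x1],None,fx=4,fy=4,interpolation=cv2.INTER_CUBIC)[:,:,::-1])
E
python3 look.py 3 150 290 230 410
```

```text
7.2 [0.43165458 0.37406423 0.23021283] [-0.1434673  -0.28134597  0.82847169]
```

View pics/m3.png

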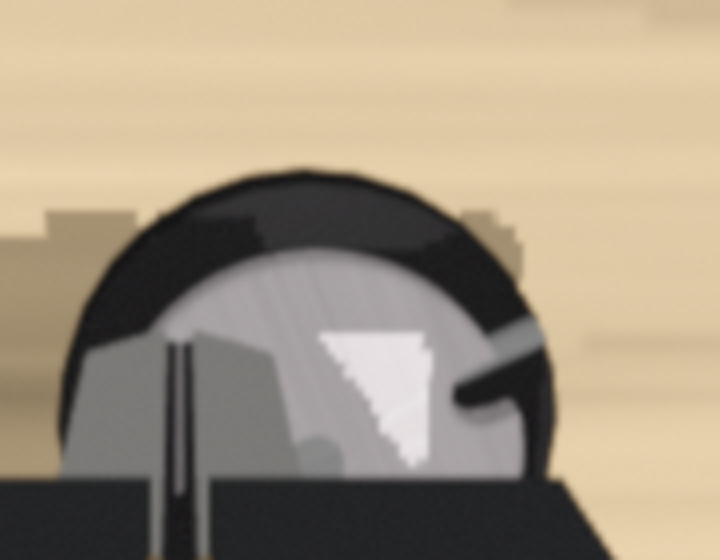

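Run:
```python
from h import *
c=np.load("wcal3.npy",allow_pickle=True).item()
f=lambda x,y:((x-1.5)/4+230,(y-1.5)/4+150)
C=onz(c,f(320,456),.114)[:2]*1000;print(C)
for n,uv,z in(("pin out",(538,328),.102),("pin mid",(515,341),.102),("pin in",(493,352),.102),("lip up",(487,372),.114),("lip lo",(516,403),.114),("U bottom",(456,394),.114)):
    p=onz(c,f(*uv),z)[:2]*1000;d=p-C; print(n,p,np.hypot(*d),np.degrees(np.arctan2(d[1],d[0])))
```

```text
[384.97328607 344.37114533]
pin out [409.31727983 296.93055965] 53.32203298735659 -62.83550949015377
pin mid [406.38838586 301.70426581] 47.73959684419128 -63.347289406852504
pin in [403.89966986 306.30832217] 42.50866393851877 -63.561566613611134
lip up [403.6151294  310.20195219] 38.92366994538923 -61.38423994954905
lip lo [396.79535081 303.80315923] 42.25544592862294 -73.75315665172984
U bottom [398.78616651 316.40120935] 31.1947589305503 -63.71765623364459
```

```bash
cat > prof.py <<'E'
import sys
from h import *
k=sys.argv[1]; C=np.array([float(sys.argv[2]),float(sys.argv[3])])/1000
c=np.load(f"wcal{k}.npy",allow_pickle=True).item()
g=cv2.cvtColor(cv2.imread(f"pics/w{k}.png"),cv2.COLOR_BGR2GRAY).astype(np.float32)
A=np.arange(-96,-36,2.)
print("ang",A.astype(int))
for r,z in((33,.114),(35,.114),(38,.114),(41,.114),(48,.102),(52,.102)):
    uv=np.array([proj(c,[C[0]+r/1000*np.cos(t),C[1]+r/1000*np.sin(t),z]) for t in np.radians(A)],np.float32)
    print(r,cv2.remap(g,uv[None,:,0],uv[None,:,1],cv2.INTER_LINEAR)[0].astype(int))
E
python3 prof.py 3 385 345
```

```text
ang [-96 -94 -92 -90 -88 -86 -84 -82 -80 -78 -76 -74 -72 -70 -68 -66 -64 -62
 -60 -58 -56 -54 -52 -50 -48 -46 -44 -42 -40 -38]
33 [156 164 165 165 165 165 164 162 159 148 134 121  95  51  29  27  30  61
 118 153 160 162 162 163 165 174 182 177 196 217]
35 [153 164 164 163 161 161 160 160 153 137 127 120  83  37  27  27  32  64
 117 149 158 159 159 160 160 161 161 163 164 171]
38 [143 159 160 160 161 162 161 161 156 138 124 113  73  30  27  27  31  70
 122 152 161 162 162 161 161 160 160 159 159 160]
41 [132 159 161 160 159 160 161 161 159 146 127 116  78  32  27  27  31  69
 125 155 160 161 159 158 158 158 159 159 158 157]
48 [ 41  30  30  27  27  26  26  26  27  27  26  26  27  32  82 127 132 126
 100  44  29  28  28  28  27  28  28  28  28  28]
52 [ 73  78  66  57  50  48  48  48  47  47  41  37  35  33  69 125 131 124
  92  34  26  28  27  28  26  27  27  27  27  29]
```

Call:
drive_tool(
  series=[
    [0, [-0.01, 0, 0.04], [0, 0, 0]],
    [0, [-0.015, 0, 0.08], [0, 0, 0]],
    [0, [-0.02, 0, 0.09], [0, 0, 0]],
    [0, [-0.03, 0, 0.09], [0, 0, 0]],
    [0, [-0.04, 0, 0.09], [0, 0, 0]],
  ],
)

```text
time: 7.82
tool_pos: [0.3926, 0.3753, 0.144]
ee_rot: [-3.138, -0.007, -0.0]
wrist_force: [0.1, -0.6, 0.6]
width: 0.0009
finger_force: 0.0
```

Call:
drive_tool(
  series=[
    [0, [-0.004, 0, 0], [0, 0, 0]],
    [0, [-0.007, 0, 0], [0, 0, 0]],
    [0, [-0.009, 0, 0], [0, 0, 0]],
    [0, [-0.009, 0, 0], [0, 0, 0]],
    [0, [-0.009, 0, 0], [0, 0, 0]],
  ],
)

```text
time: 8.45
tool_pos: [0.3842, 0.3748, 0.1426]
ee_rot: [-3.139, -0.006, -0.001]
wrist_force: [1.5, 0.2, 0.8]
width: 0.0008
finger_force: 0.8
```

Call:
drive_tool(
  series=[
    [0, [0.01, 0, 0], [0, 0, 0]],
    [0, [0.03, 0, -0.01], [0, 0, 0]],
    [0, [0.04, 0, -0.05], [0, 0, 0]],
    [0, [0.049, 0, -0.09], [0, 0, 0]],
    [0, [0.049, 0, -0.09], [0, 0, 0]],
  ],
)

```text
time: 9.07
tool_pos: [0.4344, 0.3753, 0.2361]
ee_rot: [-3.136, -0.01, -0.001]
wrist_force: [0.1, 0.2, -0.2]
width: 0.0002
finger_force: 0.0
```

Call:
drive_tool(
  series=[
    [0, [0, 0, 0], [0, 0, 0]],
    [0, [0, 0, 0], [0, 0, 0]],
  ],
)

```text
time: 9.32
tool_pos: [0.4313, 0.374, 0.2301]
ee_rot: [3.141, -0.001, 0.0]
wrist_force: [-0.7, -0.4, -0.2]
width: 0.0003
finger_force: 0.0
```

```bash
python3 look.py 4 150 290 230 410; python3 prof.py 4 385 345
```

```text
9.425 [0.43147291 0.37414844 0.23065322] [ 1.07622907 -0.76878527  0.24345284]
ang [-96 -94 -92 -90 -88 -86 -84 -82 -80 -78 -76 -74 -72 -70 -68 -66 -64 -62
 -60 -58 -56 -54 -52 -50 -48 -46 -44 -42 -40 -38]
33 [162 166 166 166 166 166 165 165 165 164 163 161 154 140 129 111  69  42
  64  94  99 112 140 160 162 164 173 181 180 187]
35 [158 166 166 166 165 163 163 162 161 161 160 158 145 130 125 105  52  38
  80 118 131 134 144 158 160 160 160 160 162 163]
38 [151 163 161 161 162 162 163 163 163 162 162 160 149 129 120  93  44  42
  91 124 132 134 145 160 163 162 162 161 161 160]
41 [140 156 158 160 160 159 159 158 157 159 162 160 154 134 120  96  43  46
 101 129 134 135 149 161 162 160 160 161 161 162]
48 [ 29  29  28  31  29  28  28  27  26  28  27  27  26  26  49 110 133 131
 119  76  31  28  28  29  28  28  28  29  28  28]
52 [100 105 100  84  69  56  54  53  53  52  48  44  42  40  44 107 132 130
 113  58  29  27  27  28  29  27  28  28  28  27]
```

Call:
drive_tool(
  series=[
    [0, [-0.025, 0.015, 0], [0, 0, 0]],
    [0, [-0.047, 0.03, 0], [0, 0, 0]],
    [0, [-0.047, 0.03, 0.03], [0, 0, 0]],
    [0, [-0.047, 0.03, 0.07], [0, 0, 0]],
    [0, [-0.047, 0.03, 0.08], [0, 0, 0]],
  ],
)

```text
time: 10.05
tool_pos: [0.3836, 0.3434, 0.1487]
ee_rot: [3.14, 0.001, 0.0]
wrist_force: [-0.3, -0.9, -0.1]
width: 0.0007
finger_force: 0.0
```

Call:
drive_tool(
  series=[
    [0, [0, 0, 0.002], [0, 0, 0]],
    [0, [0, 0, 0.004], [0, 0, 0]],
    [0, [0, 0, 0.006], [0, 0, 0]],
    [0, [0, 0, 0.008], [0, 0, 0]],
    [0, [0, 0, 0.009], [0, 0, 0]],
  ],
)

```text
time: 10.68
tool_pos: [0.3858, 0.3448, 0.1434]
ee_rot: [-3.139, -0.005, -0.0]
wrist_force: [-0.7, 0.2, 0.5]
width: 0.0003
finger_force: 0.0
```

Call:
drive_tool(
  series=[
    [0, [0, 0, 0.001], [0, 0, 0]],
    [0, [0, 0, 0.002], [0, 0, 0]],
    [0, [0, 0, 0.003], [0, 0, 0]],
    [0, [0, 0, 0.004], [0, 0, 0]],
    [0, [0, 0, 0.005], [0, 0, 0]],
  ],
)

```text
time: 11.3
tool_pos: [0.3857, 0.3447, 0.1382]
ee_rot: [-3.14, -0.005, -0.0]
wrist_force: [-0.1, 0.5, -0.4]
width: 0.0006
finger_force: 0.0
```

Call:
drive_tool(
  series=[
    [0, [0, 0, 0.001], [0, 0, 0]],
    [0, [0, 0, 0.002], [0, 0, 0]],
    [0, [0, 0, 0.003], [0, 0, 0]],
    [0, [0, 0, 0.003], [0, 0, 0]],
    [0, [0, 0, 0.003], [0, 0, 0]],
  ],
)

```text
time: 11.92
tool_pos: [0.3857, 0.3447, 0.1353]
ee_rot: [-3.14, -0.005, -0.0]
wrist_force: [0.1, -1.3, 2.7]
width: 0.0003
finger_force: 1.3
```

Call:
drive_tool(
  series=[
    [0, [0, 0, 0.001], [0, 0, 0]],
    [0, [0, 0, 0.002], [0, 0, 0]],
    [0, [0, 0, 0.003], [0, 0, 0]],
    [0, [0, 0, 0.003], [0, 0, 0]],
    [0, [0, 0, 0.003], [0, 0, 0]],
  ],
)

```text
time: 12.55
tool_pos: [0.3857, 0.3447, 0.1322]
ee_rot: [-3.14, -0.005, -0.0]
wrist_force: [-0.5, 0.2, 1.7]
width: 0.0005
finger_force: 1.5
```

Call:
drive_tool(
  series=[
    [0, [0, 0, 0.001], [0, 0, 0]],
    [0, [0, 0, 0.002], [0, 0, 0]],
    [0, [0, 0, 0.003], [0, 0, 0]],
    [0, [0, 0, 0.003], [0, 0, 0]],
    [0, [0, 0, 0.003], [0, 0, 0]],
  ],
)

```text
time: 13.18
tool_pos: [0.3858, 0.3448, 0.132]
ee_rot: [-3.139, -0.006, -0.0]
wrist_force: [-4.5, -4.0, 13.3]
width: 0.0005
finger_force: 6.7
```

Call:
drive_tool(
  series=[
    [0, [0, 0, 0.001], [0, 0, 0]],
    [0, [0, 0, 0.001], [0, 0, 0]],
    [0, [0, 0, 0.001], [0, 0, 0]],
  ],
)

```text
time: 13.55
tool_pos: [0.3858, 0.3448, 0.132]
ee_rot: [-3.139, -0.007, -0.0]
wrist_force: [-4.4, -4.4, 15.8]
width: 0.0007
finger_force: 8.5
```

Call:
drive_tool(
  series=[
    [0, [0, 0, -0.004], [0, 0, 0]],
    [0, [0, 0, -0.03], [0, 0, 0]],
    [0, [0, 0, -0.06], [0, 0, 0]],
    [0, [0.03, -0.02, -0.1], [0, 0, 0]],
    [0, [0.046, -0.03, -0.101], [0, 0, 0]],
  ],
)

```text
time: 14.18
tool_pos: [0.4336, 0.3761, 0.2326]
ee_rot: [-3.136, -0.011, -0.0]
wrist_force: [-0.4, 0.9, -0.8]
width: 0.0005
finger_force: 0.0
```

Call:
drive_tool(
  series=[
    [0, [0, 0, 0], [0, 0, 0]],
    [0, [0, 0, 0], [0, 0, 0]],
  ],
)

```text
time: 14.42
tool_pos: [0.4305, 0.374, 0.2279]
ee_rot: [-3.141, -0.002, -0.0]
wrist_force: [0.2, 0.6, -0.6]
width: 0.0004
finger_force: 0.0
```

```bash
python3 look.py 5 150 290 230 410; python3 prof.py 5 385 345
```

```text
14.525 [0.43040445 0.37400583 0.22845922] [-0.36306572  0.08349975  1.62464862]
ang [-96 -94 -92 -90 -88 -86 -84 -82 -80 -78 -76 -74 -72 -70 -68 -66 -64 -62
 -60 -58 -56 -54 -52 -50 -48 -46 -44 -42 -40 -38]
33 [161 165 165 165 165 165 166 164 164 163 163 162 161 158 148 132 123 103
  90  98 103  97  94 117 151 162 163 165 172 173]
35 [157 165 166 165 164 163 162 160 160 160 160 161 160 155 139 126 121  98
  98 123 131 133 128 126 146 158 160 160 160 162]
38 [151 161 161 161 161 161 161 162 162 162 162 161 161 156 138 123 111  75
  98 127 132 131 120 116 149 161 162 162 160 160]
41 [ 92 105 113 119 122 123 126 131 141 143 144 146 150 151 140 120 102  77
 105 129 133 128 108 122 157 161 161 161 161 162]
48 [ 27  27  28  27  28  27  27  26  26  27  26  27  28  28  58 117 132 130
 114  65  29  27  27  29  28  27  28  28  28  28]
52 [ 94  89  91  79  60  55  52  53  52  49  45  43  38  35  51 113 132 128
 110  52  27  28  27  27  28  28  28  27  28  28]
```

View pics/m5.png

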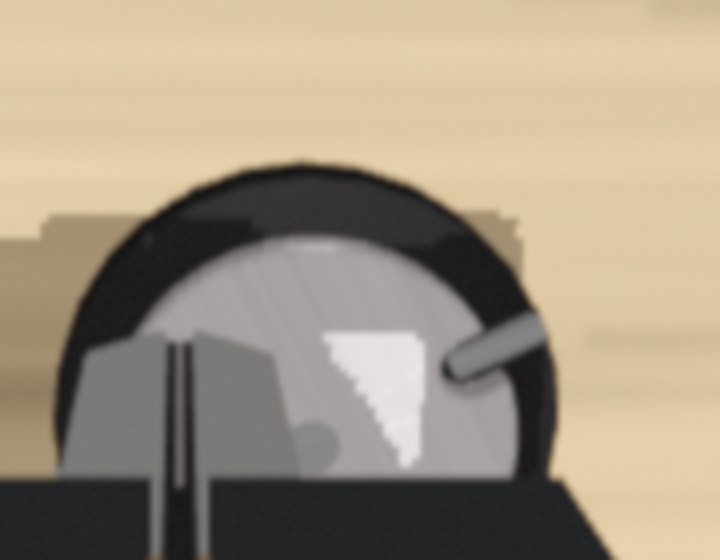

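The view shows the pin lying inside the notch (crop 450–540, 320–375). The press stopped hard with the fingertips at z = 0.107, which is the seated height (75 + 32 mm).

```bash
python3 -c "
from bench import robot
print(robot.close_job())"
```

```text
the job is handed in; nothing more can be done
None
```

The platter's notch was turned over the drive pin and the platter pressed down to its seated height (platter top measured 32 mm above the base's underside). The gripper was then moved clear and the job handed in at about 14.5 s; the judge returned no verdict.

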